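# Load a specimen stub into the microscope stage with sprung tongs

## Robot

A 6-joint arm with a two-finger parallel gripper is mounted at the origin on the work surface. World frame = base frame: x ahead of the robot, y to its left, z up, the work surface at z = 0. Lengths are in m, angles in degrees, forces in N, time in s.
With the tool pointing down it reaches from about 0.325 to 0.775 m from the base axis. Payload 5.5 kg.
Tool frame: the origin (TCP) lies at the centre of the arm's flange, where the gripper is bolted on; the fingertips stand 182 mm ahead of it and the grasp point (between the pads) lies 163 mm ahead of it; z points along the fingers, y is the line along which they close (so a half turn about z gives the same grasp; the last joint's range is limited). The gripper opens to 88 mm and grips with 3 to 60 N. Pads are 20 mm wide; open, the fingers measure 115 mm over their backs; the gripper's body (75 mm by 178 mm) begins 61 mm behind the grasp point.
Start: joints at [-66.675, 5.22, 70.514, -0, 104.267, -3.249], TCP at [0.268, -0.537, 0.405] pointing down, gripper open.
Joint ranges: [-164.24, 164.24], [-49.07, 125.15], [9.68, 141.18], [-86.29, 266.29], [3.28, 154.24], [-151.56, 151.56]. Speed limits (degrees/s): [147.25, 147.25, 172.46, 180, 180, 180].

## Interface

Orientations are given as [roll, pitch, yaw] about the fixed x, y, z axes, in that order (R = Rz(yaw) Ry(pitch) Rx(roll)).
In Python, from station import r gives the robot as it stands. The module is installed in compiled form; this text tells all that it offers. Calls block until the motion is done:
- r.reach(position, orientation): joint-space move of the TCP to a pose.
- r.servo_line(position, rotation=None, speed=0.15): straight line of the TCP; rotation=None keeps the orientation; speed is the mean speed in m/s.
- r.move_joints(angles): joint-space move.
- r.let_go() and r.grab(squeeze=None): open the fingers fully, or close them until they stop; squeeze is the grip in N (None keeps the last).
- r.wait(seconds).
- r.inverse_kinematics(position, orientation): joint angles nearest the present ones, or None.
- r.sense(): the state.
- r.snapshot(name): name is "scene" or "top"; returns a dict with "frame" (384x512x3 uint8, red, green, blue), "fx", "fy", "cx", "cy" (pixels), "dist_coeffs" ([k1, k2, p1, p2, k3] as OpenCV has them; the pictures are not rectified), "R" (3x3) and "t" (3): a world point X has camera coordinates R X + t. Camera axes: x right, y down, z forward; pixel columns grow to the right and rows downward; lengths in m; the calibration is good to about 2 mm. A picture is of the moment at which its call begins. There is no depth.
A pose or a line that the arm cannot do raises r.IKError and nothing moves.
- r.hand_in(): hands the job in; it is judged then, once.
The state is a dict: "clock": time; "joints": joint angles; "joint_vel": joint speeds; "joint_torque": joint torques, N m; "tcp_pos": TCP position; "orientation": TCP orientation; "contact_force": force on the tool from outside, world axes, zero at the start; "torque": the same for the moment, N m; "opening": finger opening in m; "gripper_force": force on a finger pad.
Only numpy, scipy, OpenCV 4.12 (cv2) and the standard library are available. Lean on these libraries where they do the work, as an engineer would, in place of code of your own. Each camera call takes 0.05 s, during which the arm holds its last target. There are 200 camera calls.

## Task

Take the sprung tongs from their stand and, touching the stub only with the tongs, pick up the specimen stub with the slim round stem and push its pin down into the socket of the black stage until the flange lands on the seat ring, whose height you must feel for. Seat it with a steady push of about 20 N held for half a second, without a knock and never above 30 N, and do not crush the stem. Then let go of the stub, stand the tongs back upright in their stand, and leave everything else alone.

Things in the scene. Friction and masses are not known exactly. Their poses are not given: they have to be found in the camera images.
- stub_stem (a point): Specimen stub to be moved: plain aluminium, the only one with a slim upright round stem, 12 mm across, 20 mm tall, on a round flange 40 mm across, 4 mm thick. The point is on its axis half-way up the stem: 10 mm above the flange's upper face, 14 mm above its underside. z is the stub's axis, up.
- stub: The same stub, about 30 g; origin on its axis at the flange's underside. Below it a pin 10 mm across, 32 mm long, its lower 11 mm tapering to 4 mm. It starts in one of the rack's three holes, flange on the rack.
- rack: Fixed aluminium block, 190 x 60 x 40 mm, origin at the centre of its underside, long side along its x. Three holes 62 mm apart along x hold the stubs' pins loosely; the flanges lie on its top face.
- tongs_grip (a point): Point between the arms of the steel tongs at their ribbed grip, 55 mm above the jaw tips. z up along the tongs; the arms (14 mm wide in x) close along y; same both ways round. Outside width here: 44.8 mm at rest (jaw gap 32 mm), 38 mm with jaws shut on the 12 mm stem; 1 mm less width closes the gap by 2.9 mm.
- tongs: The tongs, 80 g, standing jaws down in the stand; origin midway between the jaw tips. The arms hinge 84 mm above it under a bow with top at 88 mm; plain outside from 34 to 83 mm up, below that they step in to jaws 25 mm long, 5 mm thick. Spring on each finger: 5 N at rest, 9 N shut; about 0.35 of any finger force beyond that reaches the stem.
- tongs_left (a joint): How far the tongs' arms are squeezed, rad: 0 at rest (jaw gap 32 mm), about 0.06 when held at 41.5 mm width (gap about 22 mm: a safe way to carry them, and the tips then meet the flange when lowered round the stem), 0.12 when shut on the stem. Both arms move equally. 25 to 40 N of finger force holds the stub well; over 60 N may crush it.
- stand_floor (a point): Fixed grey tongs stand: upright pocket, 52 mm along its y by 22 mm along its x inside, 5 mm walls, open top 36 mm above the table, on a foot 85 x 95 mm. The point is the centre of the pocket's floor, 5 mm above the table; the jaw tips rest on it, the tongs' y along the stand's y.
- socket_mouth (a point): Centre of the socket hole in the top face of the raised 48 x 48 mm block on the black stage, 64 mm above the table. The hole is 11.5 mm across, chamfered, 34 mm deep. From its +x side a round-nosed sprung plunger sticks 3.5 mm into the hole, 7.5 mm below this face, and must be wedged aside by the pin (up to 10 N of push).
- stage: The fixed black stage, 120 x 110 mm, origin at the centre of its underside. On its block a steel seat ring (44 mm across, 18 mm bore) surrounds the hole; its top stands 1.5 to 11.5 mm above the block, set differently each time and not reported: feel for it. The flange lands on it; the force then rises steeply. Land slowly (10 mm/s). The plunger keeps the pin down.
- stub_block_mid (a point): the neighbouring stub that carries a low square block (22 mm square, 14 mm high) in place of a stem; same flange; point at mid-height. Leave it alone.
- stub_dome_mid (a point): the neighbouring stub that carries a low dome (28 mm wide, 11 mm high); same flange; point at mid-height. Leave it alone.
- lens_cap: loose black lens cap, disc 28 mm across and 12 mm high, origin at its underside; a bystander
- vial: small amber jar with white cap, 22 mm across, 42 mm high, origin at its underside; a bystander
- collar: loose brass ring, 28 mm across, 12 mm high, origin at its underside; a bystander
- weight: loose brass calibration weight, 24 mm across, 22 mm high, origin at its underside; a bystander
Things that resemble listed ones, but are neither listed nor needed, are in the scene too. What is shaped like the stub but purple is not meant.

How it is judged:
By the outcome, as a careful person would: the job done as asked, in the order asked, and still so for the second after the job is handed in, with the robot touching nothing.
It also fails if it takes over 61 s, if anything falls off the work surface, if the arm or the gripper's body presses on something with over 40 N, if the wrist force passes 120 N, or if a joint passes its speed limit or range.

## Working session

There is one attempt and no reset: what is moved stays moved. The work goes in short steps, each a Python script; the robot and the scene stay as the last script left them, time stands still between calls to the robot, and variables do not carry over. Pictures are saved under pics/ and viewed, at most 11 in all, crops included, and the job is handed in when it is done.

```bash
mkdir -p pics
cat > h.py <<'E'
import numpy as np, cv2
from station import r
def snap(n,f):
    s=r.snapshot(n); cv2.imwrite(f,s['frame'][:,:,::-1]); 
    import pickle; pickle.dump(s,open(f.replace('.png','.pkl'),'wb')); return s
def ray(s,uv):
    K=np.array([[s['fx'],0,s['cx']],[0,s['fy'],s['cy']],[0,0,1]])
    p=cv2.undistortPoints(np.array([[uv]],float),K,np.array(s['dist_coeffs']))[0,0]
    R=np.array(s['R']);t=np.array(s['t']); return -R.T@t, R.T@np.array([p[0],p[1],1])
def onz(s,uv,z):
    o,d=ray(s,uv); return o+d*(z-o[2])/d[2]
def proj(s,X):
    K=np.array([[s['fx'],0,s['cx']],[0,s['fy'],s['cy']],[0,0,1]])
    return cv2.projectPoints(np.array([X],float),cv2.Rodrigues(np.array(s['R']))[0],np.array(s['t'],float),K,np.array(s['dist_coeffs']))[0].reshape(-1,2)[0]
E
python3 - <<'E'
from h import *
for n in('scene','top'):
    s=snap(n,f'pics/{n}0.png'); o,_=ray(s,(256,192)); print(n,o,s['fx'],onz(s,(256,192),0))
    cv2.imwrite(f'pics/{n}0b.png',cv2.resize(s['frame'][:,:,::-1],(800,600),interpolation=cv2.INTER_CUBIC))
print(r.sense())
E
```

```text
scene [ 0.85810976 -0.52224018  0.67675402] 422.1996525049892 [0.50782207 0.08802412 0.        ]
top [ 0.43453436 -0.01189881  1.00894412] 443.41538363527786 [0.58900527 0.00288459 0.        ]
{'clock': 0.1, 'joints': array([-6.66755042e+01,  5.25978439e+00,  7.05719248e+01, -1.44870283e-03,
        1.04267480e+02, -3.24983437e+00]), 'joint_vel': array([-0.09179315, -0.01398952, -0.15935766,  0.07157717, -0.03181124,
        0.02829599]), 'joint_torque': array([ 3.14020886e-03, -4.47854984e+01, -4.07571673e+01,  7.01112184e-02,
        2.84078118e-02, -1.02855849e-04]), 'tcp_pos': array([ 0.26842278, -0.53667631,  0.40363945]), 'orientation': array([-1.79900890e+02, -4.22066995e-03,  2.65739707e+01]), 'contact_force': array([ 0.62639495,  0.21139259, -0.59941395]), 'torque': array([ 0.03231567, -0.03691603, -0.0543174 ]), 'gripper_force': 0.0, 'opening': 0.08793445493926802}
```

View pics/top0b.png

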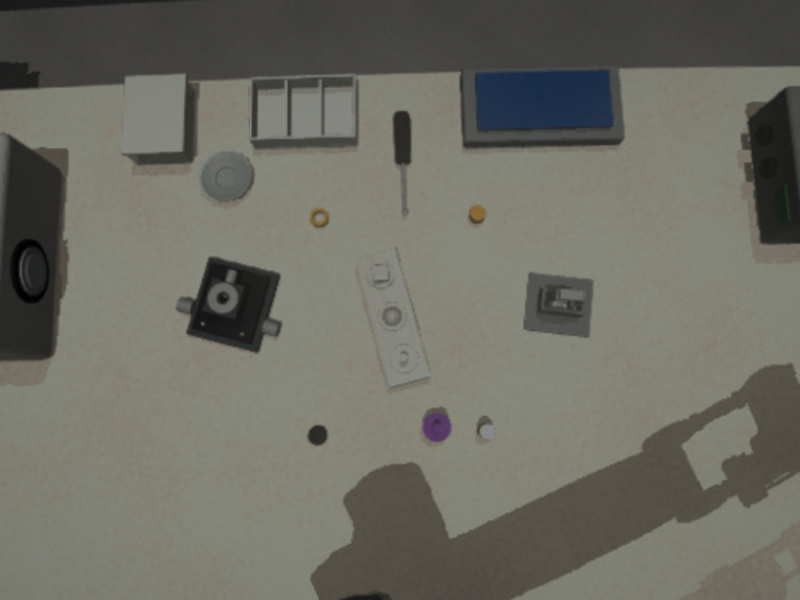

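View pics/scene0b.png

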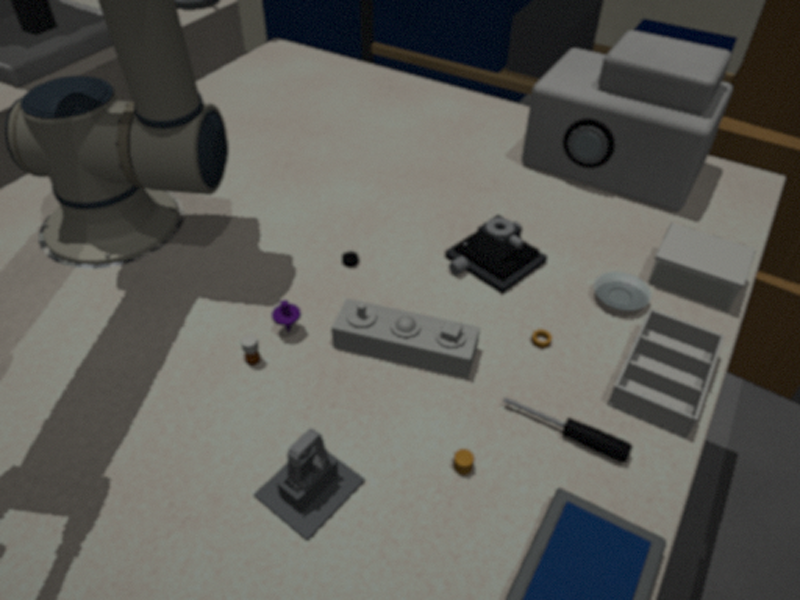

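Top view (800x600): the stem stub is at (404,357), the last hole in the rack. The lookalikes are the purple stub (437,426), block (381,272), dome (392,315) and dish (227,177). By description I choose the plain one with a slim stem. The socket ring is at (224,298) and the tongs in their stand at (560,303). In the scene view they are at stem (362,312), socket (500,228) and tongs (308,465). Next is a close crop to check the choice.

Run:
```python
from h import *
import pickle
rows=[]
for n,cs in(('top',[(258,228),(143,191),(358,194)]),('scene',[(232,201),(318,150),(197,303)])):
    f=pickle.load(open(f'pics/{n}0.pkl','rb'))['frame'][:,:,::-1]; row=[]
    for (x,y) in cs:
        c=f[y-25:y+25,x-22:x+22].astype(float); c=np.clip((c-c.min())/(c.max()-c.min())*255,0,255).astype(np.uint8)
        c=cv2.resize(c,(264,300),interpolation=cv2.INTER_CUBIC)
        for k in range(0,44,10): cv2.putText(c,str(x-22+k),(k*6,10),0,.33,(0,0,255)); c[::4,k*6]=(0,0,255)
        for k in range(0,50,10): cv2.putText(c,str(y-25+k),(0,k*6+10),0,.33,(0,160,0)); c[k*6,::4]=(0,160,0)
        row.append(c)
    rows.append(np.hstack(row))
cv2.imwrite('pics/m1.png',np.vstack(rows))
```

```text
(no output)
```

View pics/m1.png

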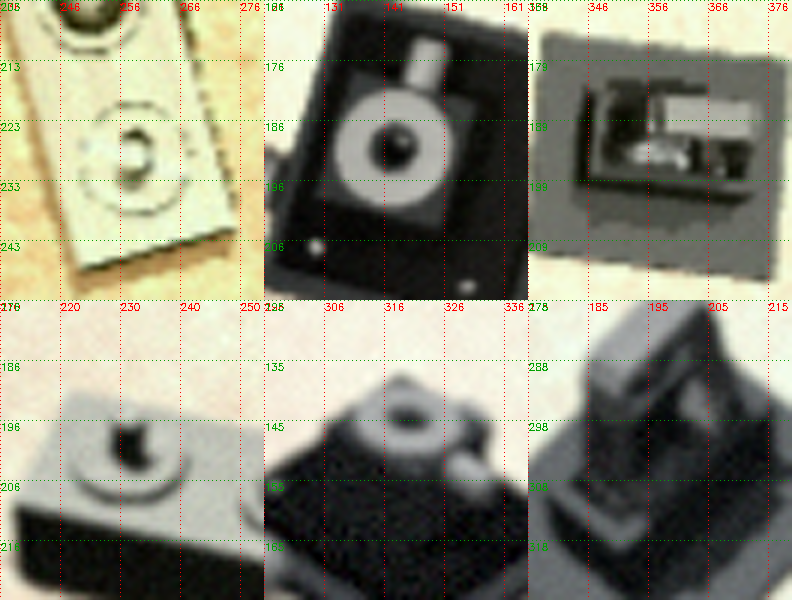

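Crop check: the chosen stub has a bare slim stem on the rack's end hole. Its flange is centred at about (258,229) in the top view and its stem is at about (231,197) in the scene view. The seat ring is at (142.3,189.9) top and (319.8,144.4) scene. The tongs stand in a pocket on a grey foot around (358,194).

Run:
```python
from h import *
import pickle
T=pickle.load(open('pics/top0.pkl','rb'));S=pickle.load(open('pics/scene0.pkl','rb'))
def tri(a,b):
    o1,d1=ray(T,a);o2,d2=ray(S,b);d1/=np.linalg.norm(d1);d2/=np.linalg.norm(d2)
    A=np.stack([d1,-d2],1);k=np.linalg.lstsq(A,o2-o1,rcond=None)[0];p=o1+k[0]*d1;q=o2+k[1]*d2;return (p+q)/2,np.linalg.norm(p-q)
print('ring',tri((142.25,189.9),(319.75,144.4)), [onz(T,(142.25,189.9),z)[:2] for z in(.0655,.0755)],[onz(S,(319.75,144.4),z)[:2] for z in(.0655,.0755)])
print('flange top view',onz(T,(257.9,228.9),.043))
# flange scene: stem top guess
print('flange scene', onz(S,(210+ (129/6)-.5,176+(152/6)-.5),.043))
g=cv2.cvtColor(T['frame'],cv2.COLOR_RGB2GRAY)
big=cv2.resize(g[160:230,325:395],None,fx=4,fy=4,interpolation=cv2.INTER_CUBIC)
t,m=cv2.threshold(big,0,255,cv2.THRESH_OTSU+cv2.THRESH_BINARY_INV)
c=max(cv2.findContours(m,0,2)[0],key=cv2.contourArea); c=cv2.convexHull(c)
q=cv2.approxPolyDP(c,8,True)[:,0]; print('thr',t,q)
P=np.array([onz(T,(u/4+.5/4-.5+325,v/4+.125-.5+160),.005) for u,v in q]); print(P[:,:2])
w=np.array([onz(T,(u/4-.375+325,v/4-.375+160),.005)[:2] for u,v in c[:,0]],np.float32)*1000
print('foot',cv2.minAreaRect(w))
# rack / stage
g2=cv2.threshold(g,0,255,0)
```

```text
ring (array([0.58861751, 0.24884865, 0.06536351]), np.float64(0.002184969302032199)) [array([0.5895384 , 0.24944552]), array([0.58789544, 0.24667541])] [array([0.58791625, 0.24774751]), array([0.59233656, 0.23515066])]
flange top view [ 5.01084062e-01 -1.57780435e-04  4.30000000e-02]
flange scene [ 0.49860497 -0.00155891  0.043     ]
thr 104.0 [[ 56  58]
 [217  78]
 [206 222]
 [ 41 202]]
[[ 0.62523859 -0.18799003]
 [ 0.61135645 -0.27982152]
 [ 0.52868759 -0.26837066]
 [ 0.54232479 -0.17537145]]
foot ((576.7247924804688, -227.60971069335938), (96.97843933105469, 86.90885162353516), 81.92829132080078)
```

```bash
cat >> h.py <<'E'
YAW=-8.2
O=[180,0,YAW]
STAND=np.array([.5757,-.2283]); STUB=np.array([.4999,-.0009]); SOCK=np.array([.5887,.2486])
def st(tag=''):
    s=r.sense(); print(tag,'t%.2f'%s['clock'],s['tcp_pos'].round(4),'F',s['contact_force'].round(2),'M',s['torque'].round(2),'op %.4f gf %.1f'%(s['opening'],s['gripper_force'])); return s
E
python3 - <<'E'
from h import *
import pickle
T=pickle.load(open('pics/top0.pkl','rb'));S=pickle.load(open('pics/scene0.pkl','rb'))
a=np.radians(YAW);R2=np.array([[np.cos(a),-np.sin(a)],[np.sin(a),np.cos(a)]])
for z,hx,hy in((.036,16,31),(.093,7,15)):
  for sx,sy in((1,1),(1,-1),(-1,-1),(-1,1)):
    X=np.r_[[.5767,-.2277]+R2@[sx*hx/1e3,sy*hy/1e3],z]
    print(z,'crop top',((proj(T,X)-[336,169]+.5)*6+[528,0]).round(),'scene',((proj(S,X)-[175,278]+.5)*6+[528,300]).round())
r.reach([*STAND,.32],O); st('above')
r.servo_line([*STAND,.262],speed=.1); st('mid')
s=snap('scene','pics/s1.png'); c=s['frame'][235:355,130:290,::-1]
cv2.imwrite('pics/s1c.png',cv2.resize(c,(800,600),interpolation=cv2.INTER_CUBIC))
E
```

```text
0.036 crop top [595.  92.] scene [781. 390.]
0.036 crop top [762. 112.] scene [630. 539.]
0.036 crop top [755. 197.] scene [550. 474.]
0.036 crop top [587. 177.] scene [702. 331.]
0.093 crop top [668.  95.] scene [707. 296.]
0.093 crop top [754. 105.] scene [629. 368.]
0.093 crop top [751. 145.] scene [592. 340.]
0.093 crop top [665. 135.] scene [670. 269.]
above t1.73 [ 0.5754 -0.229   0.3203] F [-1.08 -0.18 -1.12] M [ 0.03  0.05 -0.01] op 0.0878 gf 0.0
mid t2.46 [ 0.5758 -0.2284  0.2625] F [0.69 0.25 0.1 ] M [0.04 0.02 0.03] op 0.0880 gf 0.0
```

View pics/s1c.png

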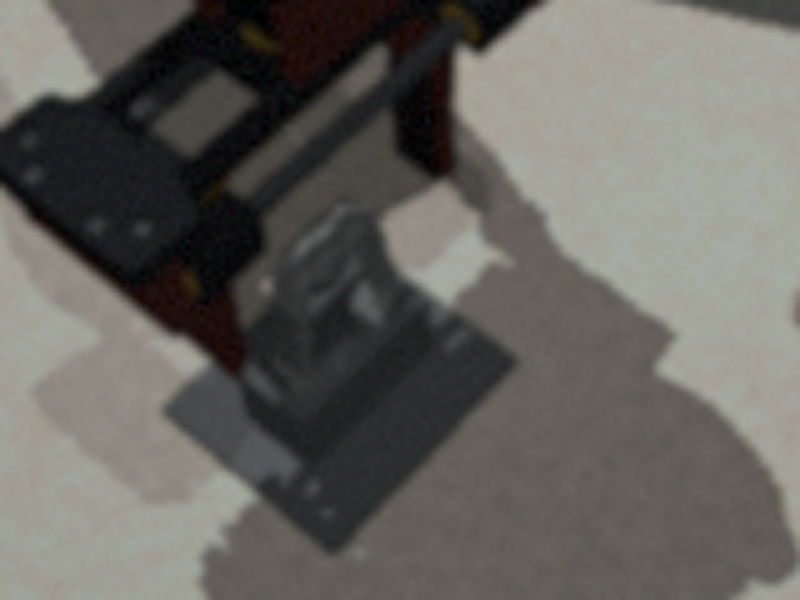

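The fingers straddle the tongs, with the bow at about (345,215) in the crop midway between the two fingers. The bow prediction matches the picture. Next I descend and grip at carry width.

Run:
```python
from h import *
r.servo_line([*STAND,.2235],speed=.06); st('down')
r.grab(7); st('grab'); r.wait(.2); s=st('settled')
r.servo_line([*STAND,.30],speed=.1); st('up')
```

```text
down t3.30 [ 0.5758 -0.2283  0.2237] F [-0.07 -0.93 -0.48] M [ 0.06  0.03 -0.04] op 0.0878 gf 0.0
grab t4.12 [ 0.5757 -0.2283  0.2233] F [ 0.85 -0.38  0.69] M [ 0.06 -0.   -0.02] op 0.0379 gf 7.0
settled t4.33 [ 0.5757 -0.2283  0.2234] F [-0.64 -0.   -1.03] M [-0.01  0.03 -0.02] op 0.0382 gf 7.0
up t5.24 [ 0.5756 -0.2283  0.2991] F [ 0.06  0.2  -0.19] M [0.06 0.05 0.05] op 0.0380 gf 7.0
```

Run:
```python
from h import *
s=snap('scene','pics/s2.png'); p=proj(s,[*STAND,.10]).astype(int); print(p)
c=s['frame'][p[1]-38:p[1]+37,p[0]-50:p[0]+50,::-1]
c=np.clip(c.astype(float)*1.8,0,255).astype(np.uint8)
cv2.imwrite('pics/s2c.png',cv2.resize(c,(800,600),interpolation=cv2.INTER_CUBIC))
```

```text
[193 277]
```

View pics/s2c.png

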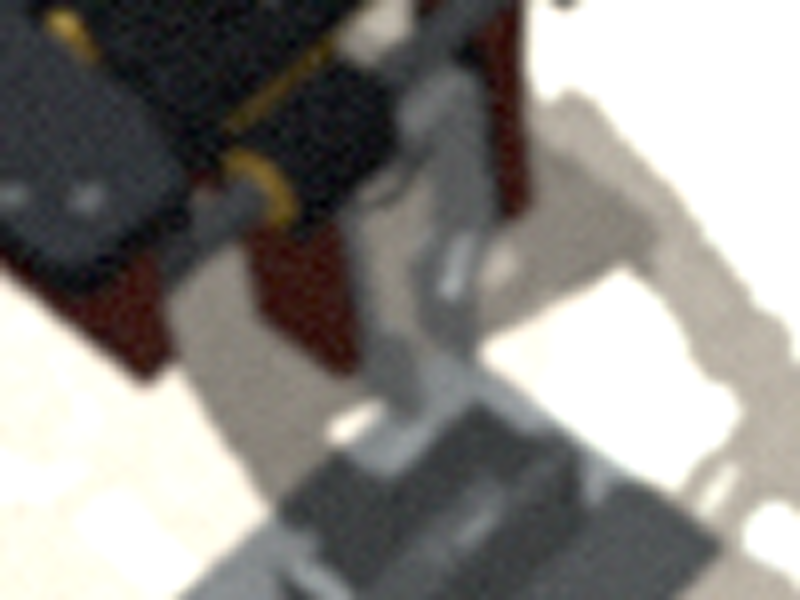

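The tongs hang straight between the pads, but the jaw tips at about (400,390) and (452,345) in the crop are only some 12 mm apart. The tongs are over-squeezed (opening 38 mm), so I go back into the stand and regrip more softly.

Run:
```python
from h import *
r.servo_line([*STAND,.2238],speed=.08); st('in stand')
for f in(5,4,3):
    r.grab(f); r.wait(.15); s=st('grab %g'%f)
    if s['opening']>.0405: break
```

```text
in stand t6.39 [ 0.5759 -0.2284  0.2246] F [ 0.82  0.81 -0.73] M [0.03 0.07 0.08] op 0.0381 gf 7.0
grab 5 t6.78 [ 0.5757 -0.2283  0.224 ] F [-0.17 -0.45 -0.6 ] M [0.06 0.03 0.  ] op 0.0409 gf 5.0
```

```bash
cat >> h.py <<'E'
def base(n=8):
    F=[]
    for _ in range(n): F.append(r.sense()['contact_force']); r.wait(.02)
    return np.mean(F,0)
def fz(n=3):
    F=[]
    for _ in range(n): F.append(r.sense()['contact_force']); r.wait(.01)
    return np.mean(F,0)
E
python3 - <<'E'
from h import *
r.servo_line([*STAND,.32],speed=.15); st('up')
r.servo_line([*STUB,.32],speed=.2); st('over'); 
r.servo_line([*STUB,.292],speed=.1); b=base(); print('base',b.round(2)); st()
for n,name in enumerate(('scene','top')):
    s=snap(name,f'pics/{name}3.png')
s=snap('scene','pics/s3.png'); p=proj(s,[*STUB,.07]).astype(int); print(p)
c=s['frame'][p[1]-38:p[1]+37,p[0]-50:p[0]+50,::-1]
c=np.clip(c.astype(float)*1.5,0,255).astype(np.uint8)
cv2.imwrite('pics/s3c.png',cv2.resize(c,(800,600),interpolation=cv2.INTER_CUBIC))
E
```

```text
up t7.57 [ 0.5756 -0.2282  0.3188] F [ 0.25 -1.32 -0.17] M [ 0.06  0.02 -0.02] op 0.0409 gf 5.0
over t8.92 [ 0.5001 -0.0015  0.3198] F [-0.04 -0.22 -0.9 ] M [-0.01  0.02  0.02] op 0.0410 gf 5.0
base [-0.04 -0.08 -0.65]
 t9.48 [ 0.5001 -0.001   0.2927] F [ 0.65 -1.09  0.26] M [ 0.05  0.03 -0.02] op 0.0408 gf 5.0
[231 191]
```

View pics/s3c.png

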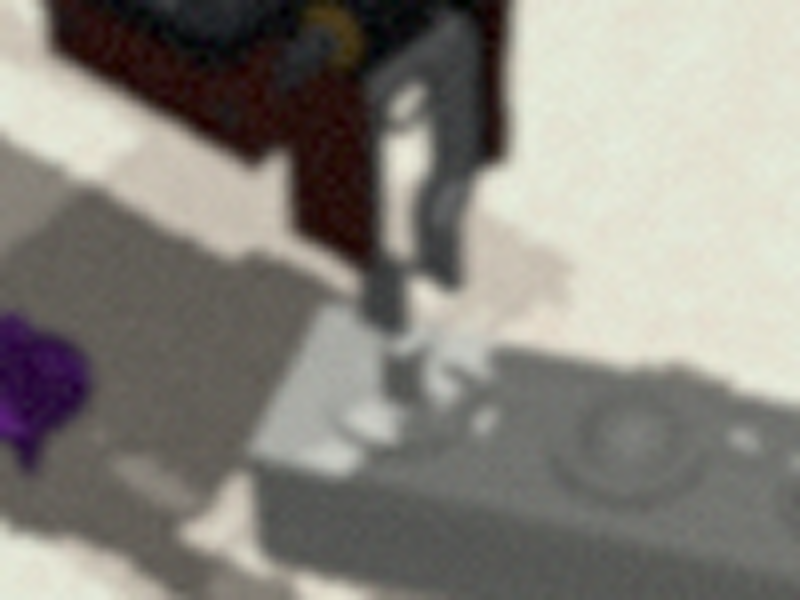

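The open jaws, with tips at about (385,315) and (440,280) in the crop, sit above the stem, whose top is near (405,335). I check this numerically against projected points.

Run:
```python
from h import *
import pickle
s=pickle.load(open('pics/s3.pkl','rb'))
a=np.radians(YAW);R2=np.array([[np.cos(a),-np.sin(a)],[np.sin(a),np.cos(a)]])
q=lambda xy,z:((proj(s,[*xy,z])-[181,153]+.5)*8).round()
for sy in(-1,1):
  for dx,dy in((7,10.4),(7,15.4),(-7,10.4),(-7,15.4)): print('jaw',sy,dx,dy,q(STUB+R2@[dx/1e3,sy*dy/1e3],.0737))
print('stem top',q(STUB,.064),'flange',q(STUB,.044), 'dx5',q(STUB+[.005,0],.064),'dy5',q(STUB+[0,.005],.064))
c=cv2.imread('pics/s3c.png')[260:440,340:500]; g=cv2.imread('pics/scene0.png')
g=g[171:221,201:261]; out=np.hstack([cv2.resize(c,(533,600),interpolation=cv2.INTER_CUBIC)])
cv2.imwrite('pics/s3d.png',out)
```

```text
jaw -1 7 10.4 [400. 337.]
jaw -1 7 15.4 [387. 347.]
jaw -1 -7 10.4 [359. 313.]
jaw -1 -7 15.4 [346. 323.]
jaw 1 7 10.4 [453. 294.]
jaw 1 7 15.4 [466. 283.]
jaw 1 -7 10.4 [412. 270.]
jaw 1 -7 15.4 [425. 260.]
stem top [407. 330.] flange [409. 384.] dx5 [423. 337.] dy5 [418. 319.]
```

View pics/s3d.png

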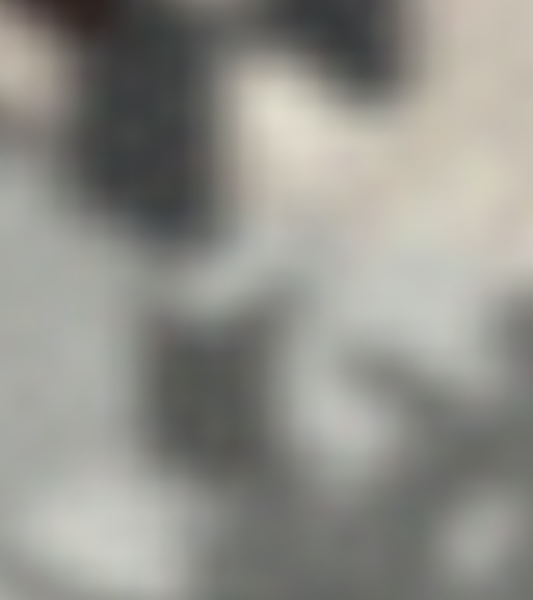

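The jaws are where predicted; the stem sits about 1–2 mm toward −y of them. I shift 1 mm and descend with a force guard.

Run:
```python
from h import *
P=STUB+[0,-.0012]
r.servo_line([*P,.292],speed=.05); b=base(6)
z=.292
while z>.255:
    z-=.002 if z>.2685 else .0007
    r.servo_line([*P,z],speed=.03 if z>.2685 else .01)
    F=fz(2)-b
    if F[2]>2.5: F=fz(5)-b
    if F[2]>2.5 or np.hypot(F[0],F[1])>3: print('contact',z,F.round(2)); break
s=st('low')
print((fz(6)-b).round(2))
```

```text
contact 0.2610000000000002 [-0.21 -0.06  4.64]
low t15.99 [ 0.5    -0.0021  0.2616] F [0.05 0.13 4.14] M [0.03 0.1  0.  ] op 0.0411 gf 5.1
[-0.6  -0.13  5.42]
```

Run:
```python
from h import *
P=STUB+[0,-.0012]
r.servo_line([*P,.2615],speed=.01); st('relax')
r.grab(12);r.wait(.1);st('12'); r.grab(36); r.wait(.2); st('36'); print(fz(8).round(2))
r.servo_line([*P,.2665],speed=.03); st('up5'); print(base(8).round(2))
r.servo_line([*P,.34],speed=.12); st('up'); b=base(10); print('held base',b.round(2))
s=snap('scene','pics/s4.png'); p=proj(s,[*P,.10]).astype(int); print(p)
c=s['frame'][p[1]-38:p[1]+37,p[0]-50:p[0]+50,::-1]
cv2.imwrite('pics/s4c.png',cv2.resize(np.clip(c*1.5,0,255).astype(np.uint8),(800,600),interpolation=cv2.INTER_CUBIC))
```

```text
relax t16.29 [ 0.5    -0.0021  0.2616] F [-0.47 -0.46  3.41] M [ 0.06 -0.03  0.04] op 0.0409 gf 5.1
12 t16.61 [ 0.4999 -0.0021  0.2614] F [0.19 0.1  0.66] M [ 0.07 -0.09  0.02] op 0.0377 gf 12.0
36 t17.02 [ 0.4999 -0.0021  0.2614] F [ 0.56 -0.22  1.46] M [ 0.03 -0.11 -0.  ] op 0.0378 gf 36.0
[ 0.74 -0.34  0.85]
up5 t17.41 [ 0.4999 -0.0021  0.2665] F [ 0.62 -0.46 -1.31] M [-0.03 -0.03 -0.05] op 0.0376 gf 36.0
[-0.23 -0.43 -1.2 ]
up t18.31 [ 0.4998 -0.0021  0.3392] F [ 0.11  0.79 -1.55] M [ 0.06  0.02 -0.  ] op 0.0377 gf 36.0
held base [-0.04  0.   -1.23]
[230 181]
```

View pics/s4c.png

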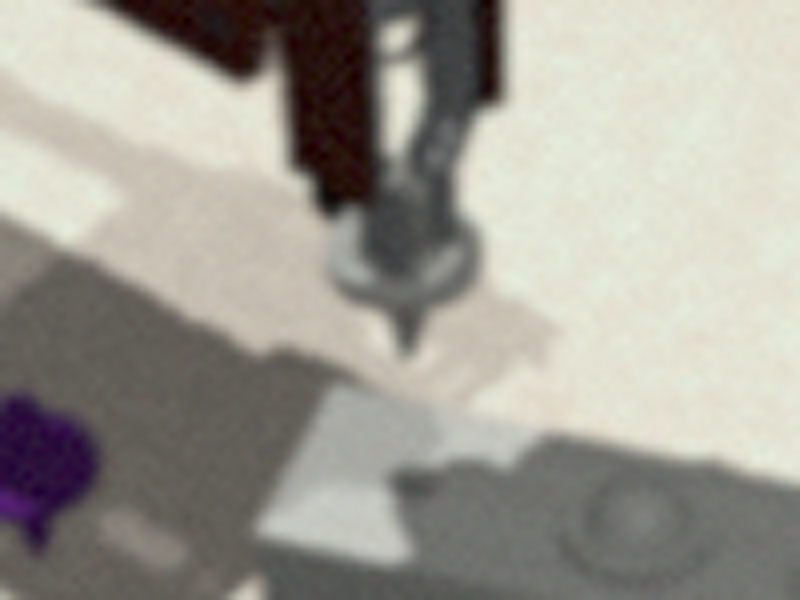

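The stub hangs upright in the jaws, flange centred near (405,257) and pin tip near (407,352), and the rack hole is empty. I carry it over the socket and line up the pin tip in both views.

Run:
```python
from h import *
import pickle
s=pickle.load(open('pics/s4.pkl','rb')); t=r.sense()['tcp_pos']
q=lambda X:((proj(s,X)-[180,143]+.5)*8).round()
print('pred tip',q([t[0],t[1],t[2]-.2537]),'flange top c',q([t[0],t[1],t[2]-.2177]),'bot',q([t[0],t[1],t[2]-.2217]))
Q=np.array([.5887,.2480])
r.servo_line([*Q,.345],speed=.25); r.servo_line([*Q,.334],speed=.08); st('over'); b=base(8); print(b.round(2))
s=snap('scene','pics/s5.png'); p=proj(s,[*Q,.075]).astype(int); print(p,'crop org',p-[40,30])
t=r.sense()['tcp_pos']
q=lambda X:((proj(s,X)-(p-[40,30])+.5)*10).round()
print('pred tip',q([t[0],t[1],t[2]-.2537]),'mouth .0655',q([*Q,.0655]),'dx5',q([*Q+[.005,0],.0655]),'dy5',q([*Q+[0,.005],.0655]))
c=s['frame'][p[1]-30:p[1]+30,p[0]-40:p[0]+40,::-1]
cv2.imwrite('pics/s5c.png',cv2.resize(np.clip(c*1.5,0,255).astype(np.uint8),(800,600),interpolation=cv2.INTER_CUBIC))
```

```text
pred tip [410. 353.] flange top c [406. 247.] bot [407. 259.]
over t20.02 [0.5885 0.2472 0.3328] F [-0.56 -0.04 -1.19] M [0.06 0.08 0.06] op 0.0376 gf 36.0
[ 0.04  0.19 -0.99]
[320 141] crop org [280 111]
pred tip [413. 289.] mouth .0655 [406. 340.] dx5 [425. 346.] dy5 [415. 329.]
```

View pics/s5c.png

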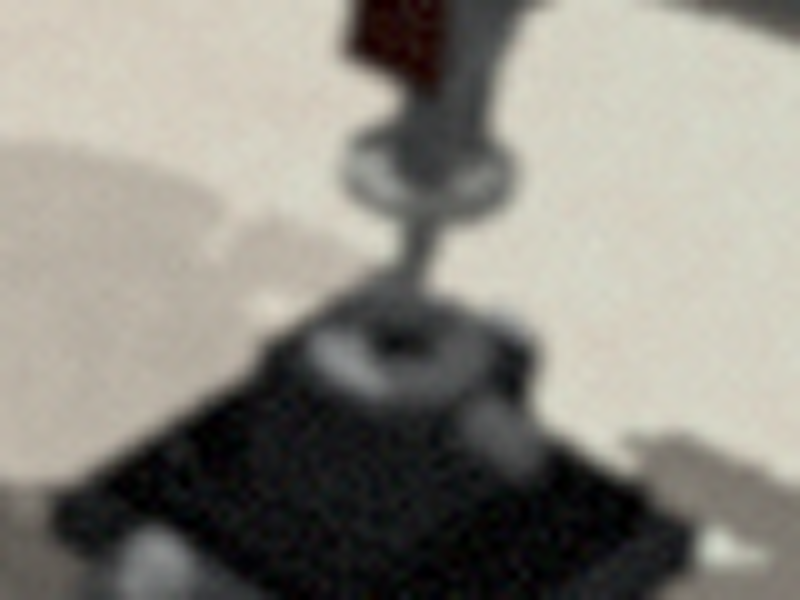

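The pin tip is observed at about (412,290), matching the prediction of (413,289). The ring hole is at about (400,340), against (406,340) expected. I correct by roughly −0.9 mm in x and −0.5 mm in y, then insert with lateral force feedback.

```bash
cat > ins.py <<'E'
from h import *
b=np.array([0,.1,-1.15]); Q=np.array([.5878,.2475]); Q0=Q.copy()
z=.334; r.servo_line([*Q,z],speed=.05)
while z>.300:
    z-=.002 if z>.320 else .0015
    r.servo_line([*Q,z],speed=.03 if z>.32 else .015)
    s=r.sense(); F=fz(2)-b
    if F[2]>1.5 or np.hypot(*F[:2])>1.5: print('%.4f'%z,s['tcp_pos'].round(4),F.round(1))
    if np.hypot(*F[:2])>2: Q=Q+np.clip(F[:2]*.00012,-.0006,.0006)
    if F[2]>13 or np.hypot(*F[:2])>12 or np.hypot(*(Q-Q0))>.004: print('stop'); break
st('end'); print(Q,z)
E
python3 ins.py
```

```text
end t26.08 [0.5877 0.2475 0.2987] F [-0.65 -0.31 -1.74] M [0.1  0.28 0.01] op 0.0376 gf 36.0
[0.5878 0.2475] 0.299
```

```bash
cat > land.py <<'E'
from h import *
b=np.array([0,.1,-1.15]); Q=np.array([.5878,.2475]); z=.299; log=[]; hits=0
while z>.283:
    z-=.0006
    r.servo_line([*Q,z],speed=.01)
    s=r.sense(); F=fz(2)-b; log.append((round(z,4),s['tcp_pos'].round(4)[2],F.round(1).tolist()))
    if F[2]>12: break
for l in log: print(*l)
st('end')
E
python3 land.py
```

```text
0.2984 0.2987 [-2.4, -0.6, 1.4]
0.2978 0.2984 [-2.1, -0.7, 4.6]
0.2972 0.2976 [-2.1, -1.0, 5.1]
0.2966 0.2965 [-1.7, -1.1, 4.7]
0.296 0.2958 [-1.7, -0.2, 3.7]
0.2954 0.2953 [-1.5, -0.9, 4.4]
0.2948 0.2947 [-1.9, -0.8, 4.5]
0.2942 0.2941 [-1.0, -0.8, 4.9]
0.2936 0.2935 [-0.9, -0.8, 4.6]
0.293 0.2929 [-1.8, -1.1, 4.6]
0.2924 0.2923 [-1.6, -0.3, 5.1]
0.2918 0.2917 [-1.1, -1.5, 3.7]
0.2912 0.291 [-1.4, -0.8, 4.7]
0.2906 0.2905 [-1.2, -1.6, 4.4]
0.29 0.2899 [-1.5, -1.1, 4.6]
0.2894 0.2894 [-2.2, -0.8, 5.7]
0.2888 0.2893 [-3.1, -1.4, 6.4]
0.2882 0.2893 [-3.6, -1.4, 8.6]
0.2876 0.2892 [-4.9, -2.2, 11.1]
0.287 0.2892 [-6.0, -3.0, 13.1]
end t31.42 [0.5876 0.2475 0.2892] F [-4.63 -2.48 11.86] M [-0.48  1.13 -0.02] op 0.0376 gf 36.0
```

Run:
```python
from h import *
b=np.array([0,.1,-1.15]); Q=np.array([.5878,.2475]); z=.287; log=[]
while z>.282:
    F=fz(4)-b; log.append((round(z,4),F.round(1).tolist()))
    if F[2]>19.2: break
    z-=.0005 if F[2]<17 else .00025
    Q=Q+np.clip(F[:2]*.00004,-.0003,.0003)
    r.servo_line([*Q,z],speed=.01)
for i in range(8): r.wait(.08); log.append(('hold',(fz(2)-b).round(1).tolist()))
for l in log: print(*l)
st('end'); print(Q,z)
```

```text
0.287 [-5.3, -2.7, 13.1]
0.2865 [-6.1, -2.9, 14.3]
0.286 [-5.6, -2.5, 14.9]
0.2855 [-5.3, -2.1, 16.1]
0.285 [-5.5, -2.5, 17.9]
0.2848 [-5.3, -1.8, 18.5]
0.2845 [-4.9, -2.1, 19.2]
hold [-5.0, -2.0, 19.2]
hold [-5.6, -1.7, 18.8]
hold [-4.9, -2.3, 18.8]
hold [-5.4, -2.5, 19.4]
hold [-5.0, -1.6, 19.6]
hold [-4.4, -1.6, 19.4]
hold [-4.8, -1.9, 18.9]
hold [-4.6, -1.9, 19.7]
end t33.95 [0.5867 0.2471 0.2891] F [-5.63 -1.47 17.85] M [-0.43  1.09 -0.02] op 0.0374 gf 36.0
[0.5864728  0.24692167] 0.28450000000000003
```

Run:
```python
from h import *
b=np.array([0,.1,-1.15]); Q=np.array([.5865,.2469])
r.servo_line([*Q,.2842],speed=.01)
L=[]
for i in range(7): r.wait(.08); L.append((fz(2)-b)[2])
print('hold',np.round(L,1))
Q=np.array([.5868,.2471])
r.servo_line([*Q,.2890],speed=.01); print('unload',(fz(4)-b).round(1))
r.grab(5); r.wait(.2); s=st('open')
if s['opening']<.0400: r.grab(4); r.wait(.2); s=st('open4')
F0=fz(4)
r.servo_line([*Q,.2925],speed=.02); print('lift',(fz(4)-b).round(1))
r.servo_line([*Q,.317],speed=.05); st('up'); print(base(6).round(2))
r.servo_line([*Q,.345],speed=.1)
s=snap('scene','pics/s6.png'); p=proj(s,[*Q,.085]).astype(int)
c=s['frame'][p[1]-38:p[1]+37,p[0]-50:p[0]+50,::-1]
cv2.imwrite('pics/s6c.png',cv2.resize(np.clip(c*1.5,0,255).astype(np.uint8),(800,600),interpolation=cv2.INTER_CUBIC))
```

```text
hold [20.2 20.1 20.3 19.9 19.9 20.  19.6]
unload [2.  1.2 5.7]
open t35.98 [0.5868 0.2473 0.2892] F [1.22 2.28 5.3 ] M [ 0.5  -0.32  0.01] op 0.0385 gf 5.0
open4 t36.40 [0.5867 0.2472 0.2891] F [1.23 2.94 5.21] M [ 0.44 -0.25  0.02] op 0.0386 gf 4.0
lift [0.1 0.1 0.4]
up t37.43 [0.5868 0.2471 0.3172] F [-0.38  0.83 -1.29] M [-0.01  0.01  0.02] op 0.0452 gf 4.0
[-0.16  0.08 -1.08]
```

View pics/s6c.png

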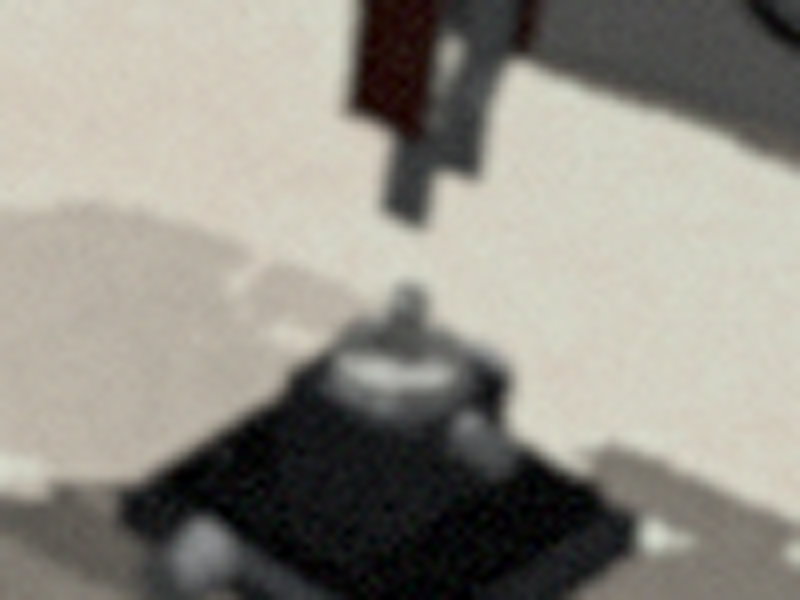

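The stub is seated, flange flat on the ring at about (395,375) with its stem upright at (407,320), and the jaws are clear. Next the tongs go back to the stand.

Run:
```python
from h import *
Q=[.5868,.2471]
r.grab(6); r.wait(.1); st('grip')
r.servo_line([*STAND,.345],speed=.22); st()
r.servo_line([*STAND,.264],speed=.1); b=base(6); print(b.round(2))
z=.264
while z>.2205:
    z-=.003 if z>.2275 else .0006
    r.servo_line([*STAND,z],speed=.04 if z>.2275 else .012)
    F=fz(2)-b
    if np.hypot(*F[:2])>3: print('side',z,F.round(1))
    if F[2]>2: F=fz(4)-b
    if F[2]>2 or np.hypot(*F[:2])>6: break
print('contact',z,F.round(2)); st('down')
```

```text
grip t38.36 [0.5868 0.2471 0.3445] F [ 0.31  1.09 -1.42] M [ 0.03 -0.    0.03] op 0.0382 gf 6.0
 t40.67 [ 0.5759 -0.2275  0.3451] F [-0.25  0.58 -1.12] M [ 0.04 -0.01 -0.03] op 0.0385 gf 6.0
[ 0.1  -0.23 -0.51]
contact 0.22140000000000004 [-1.11  1.05  5.27]
down t46.98 [ 0.5759 -0.2284  0.2222] F [-0.37  0.33  5.11] M [0.08 0.13 0.02] op 0.0379 gf 6.0
```

Run:
```python
from h import *
r.servo_line([*STAND,.2222],speed=.01); r.let_go(); r.wait(.2); st('rel')
r.servo_line([*STAND,.25],speed=.05); r.servo_line([*STAND,.36],speed=.15)
r.move_joints([-66.675, 5.22, 70.514, -0, 104.267, -3.249]); st('home')
T=snap('top','pics/top7.png')['frame'];S=snap('scene','pics/scene7.png')['frame']
f=lambda c:cv2.resize(np.clip(c[:,:,::-1]*1.4,0,255).astype(np.uint8),(400,300),interpolation=cv2.INTER_CUBIC)
cv2.imwrite('pics/f.png',np.vstack([np.hstack([f(T),f(S)]),np.hstack([f(S[263:338,147:247]),f(S[110:185,270:370])])]))
```

```text
rel t48.33 [ 0.5757 -0.2283  0.2222] F [-0.14  0.77  0.64] M [ 0.04 -0.   -0.03] op 0.0879 gf 0.0
home t51.52 [ 0.2691 -0.5363  0.4042] F [0.16 0.21 0.47] M [ 0.   -0.   -0.04] op 0.0877 gf 0.0
```

View pics/f.png

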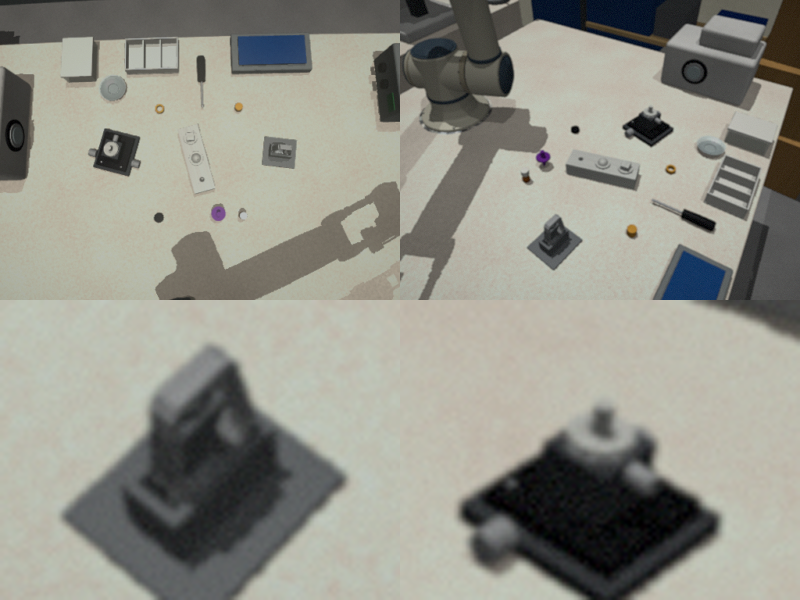

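The tongs stand upright in their pocket at (205,430), and the stub is seated on the stage at (603,430). Everything else is where it was, so I hand in.

```bash
python3 -c "
from station import r
print(r.hand_in())"
```

```text
the job is handed in; nothing more can be done
None
```

I handed in the job at about 51.5 s: the stub is seated on the ring (about 20 N held for over half a second, highest reading 20.3 N), the tongs are back upright in their stand, and everything else looks unmoved in the final pictures.

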